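Take the ware carrier out from under the drying shelf and hold it level

TASK

Draw the wooden ware carrier out by its handle from under the kiln shelf, without bumping the shelf or its props, and once it is right out lift it at least 10 cm off the table, level and steady all the way so that the soft clay pots in it stay standing. Finish while holding it still and level in the air in front of the shelf, ready to be handed over: do not put it down or let go. Leave everything else where it stands.

Things in the scene. Friction and masses are not known exactly. Their poses are not given: they have to be found in the camera images.
- carrier_handle (a point): middle of the ware carrier's handle: a round wooden dowel, 22 diameter, 236 long between the two end boards, level, along the tray's length (y) over its centre line, its axis 132 above the tray's underside. Point on the axis, half-way along; z up. The +y end sticks out of the stand by 115 to 150, the -y half is under the shelf
- carrier_tail (a point): the end of the carrier that is under the shelf at first: middle of the outer face of its -y end board, at handle height, 130 from the handle's middle
- stand: drying stand, fixed: beige kiln shelf 300 x 300, 16 thick, on four props 36 square, 180 high, one at each corner. Origin on the table under its centre; x, y along the shelf's edges. The carrier comes out towards +y: shelf edge there at y = +150, underside 180 above the table, opening between the props 224 wide (x -113 to +113)
- tumbler_mid (a point): tumbler of soft grey clay standing in the carrier, open at the top, 58 across and 72 high, about 120 g; the point is at its centre, half-way up. The tumbler, the vase and the lidded pot stand in a row along the tray, in any order, loose on its 9 mm floor
- vase_mid (a point): small vase with a narrow neck, same grey clay, standing in the carrier, 58 across and 70 high, about 220 g (the heaviest); the point is on its axis, half-way up
- lidded_pot_mid (a point): low lidded pot with a small knob, same grey clay, standing in the carrier, 58 across and 53 high, about 100 g; the point is on its axis, half-way up
- sculpture_a: loose two-lobed grey clay sculpture, about 80 x 145 and 68 high, on top of the kiln shelf; origin under its centre. Not to be disturbed
- cup: pale blue-green glazed cup, 72 across, 95 high, standing on top of the kiln shelf; origin under its centre. Not to be disturbed
- sponge: yellow sponge 75 x 115 and 40 high with a brick-coloured block on it (66 high in all), beside the way out of the carrier, on the stand's +x side; origin under its centre. Not to be disturbed
- bowl: steel bowl, 156 across, 50 high; origin under its centre. Not to be disturbed
- brush_pot: clay pot with brushes, 72 across, pot 85 high, brushes up to about 200; origin under its centre. Not to be disturbed
- slip_tub: closed tub with white lid, 106 across, 70 high; origin under its centre. Not to be disturbed
- turning_tool: turning tool with wooden handle lying on the table, 190 long, 17 thick; origin near its middle, x along it. Not to be disturbed
- carrier: the ware carrier: open plywood tray 140 wide (x), 260 long (y), side walls 45 high, at each end a gable-shaped board 12 thick, 150 high. Stands on the table; origin under the middle of its underside, axes as carrier_handle. Empty about 380 g (balance point under the handle's middle), about 820 g with the three pots; slides easily on two nylon runners (friction about 0.2)

How it is judged:
By the outcome, as a careful person would: the job done as asked, in the order asked, and still so for the second after the job is handed in, while the arm keeps its last pose, push and grip.
It also fails if it takes over 54 s, if anything falls off the work surface, if the arm or the gripper's body presses on something with over 40 N, if the wrist force passes 120 N, or if a joint passes its speed limit or range.

ROBOT

A 7-joint arm with a two-finger parallel gripper is mounted at the origin on the work surface. World frame = base frame: x ahead of the robot, y to its left, z up, the work surface at z = 0. Lengths are in mm, angles in rad, forces in N, time in s.
With the tool pointing down it reaches from about 425 to 925 mm from the base axis. Payload 6.8 kg.
Tool frame: the origin (TCP) lies on the mounting face of the last link; the fingertips stand ahead of it and the grasp point (between the pads) lies 155 mm ahead of it (ctrl.finger_overhang is the z of the fingertips in the tool frame, in mm); z points along the fingers, y is the direction in which the jaws open and shut (so a half turn about z gives the same grasp; the last joint's range is limited). The gripper opens to 85 mm and grips with 20 to 120 N. Pads are 22 mm wide; open, the fingers measure 114 mm over their backs; the gripper's body (76 mm by 85 mm) begins 54 mm behind the grasp point. The pads swing forward as they close: fully open they stand 13 mm farther back than shut.
Start: joints at [1.018, 0.477, 0.022, 1.555, -0.011, 1.109, -0.083], TCP at [290.444, -609.331, 404.708] pointing down, gripper open.
Joint ranges: [-2.96, 2.96], [-0.34, 2.1], [-1.41, 1.46], [0.24, 2.44], [-1.37, 4.51], [0.17, 1.92], [-2.96, 2.96]. Speed limits (rad/s): [2.39, 2.39, 3.14, 3.14, 3.14, 3.14, 3.14].

INTERFACE

Orientations are given as a 3x3 rotation matrix whose columns are the frame's x, y, z axes.
In Python, from workcell import ctrl gives the robot as it stands.
- The arm moves only by the tool arm_command, never from a script. Its arguments are lists of equal length, an entry for each row: "offset": the shift along the tool's x, y, z in units of 30 mm (1.0 is 30 mm), a list of three; "turn": the turn about the tool's z in units of 5 degrees (1.0 is 5 degrees); "jaw": the closure, from 0 (fully open) to 1 (shut). A call has 1 to 20 rows; each row is the pose to reach, as a shift and turn from the pose commanded when the call began, along the tool's axes at that moment; what a row does not reach only later rows make up. A row lasts 1/10 s, in which the tool goes at most 50 mm and 8.59 degrees, less where a joint would pass 70% of its speed; a pose out of reach is approached as far as the arm can. A call with a gripper value outside its range is refused whole. The fingers move at their own pace and stop on an object; "squeeze" is the grip in N (left out, the last holds). Time passes only in rows, so rows that repeat a pose let the fingers close. It gives the time, the measured TCP pose, the force and the opening at its end, in the units of the state.
- ctrl.sense(): the state, without advancing time (a new reading comes with each control period).
- ctrl.camera(name): name is "scene" or "top" or "wrist"; returns (picture, depth): 400x640x3 uint8, red, green, blue; 400x640 float32, mm along the optical axis (not along the pixel's ray), 0 where there is no reading.
- ctrl.get_calibration(name): a dict with "fx", "fy", "cx", "cy" (pixels), "extrinsics" (4x4, takes a point from world to camera coordinates). Camera axes: x right, y down, z forward; pixel columns grow to the right and rows downward; lengths in mm; the calibration is good to about 2 mm. A picture is of the moment at which its call begins: read the wrist's pose just before it. get_calibration takes no time and is no camera call; for the wrist camera it gives the pose at the moment of the call.
- ctrl.hand_in(): hands the job in, once; it reports no verdict.
The state is a dict: "t": time; "q": joint angles; "joint_velocities": joint speeds; "joint_torque": joint torques, N m; "eef_pos": TCP position; "eef_rot": TCP orientation; "contact_force": force on the tool from outside, world axes, zero at the start; "moment": the same for the moment, N m; "gripper_width": finger opening in mm.
Only numpy, scipy, OpenCV 4.12 (cv2) and the standard library are available. Lean on these libraries where they do the work, as an engineer would, in place of code of your own. Each camera call takes 0.05 s, during which the arm holds its last target.

## Working session

There is one attempt and no reset: what is moved stays moved. The work goes in short steps, Python scripts to look and compute and a tool call to move; the robot and the scene stay as the last step left them, time stands still between calls to the robot, and variables do not carry over. Pictures are saved under pics/ and viewed, and the job is handed in when it is done.

Besides the shell and the picture viewer there is one more tool, called after "Request:" in YAML: its name, and indented under it one key for each argument. arm_command: Moves the arm, as the interface text tells. Its arguments: {"type":"object","properties":{"offset":{"type":"array","items":{"type":"array","items":{"type":"number"}}},"turn":{"type":"array","items":{"type":"number"}},"jaw":{"type":"array","items":{"type":"number"}},"squeeze":{"type":"number"}},"required":["offset","turn","jaw"]}

```bash
ls; mkdir -p pics; python3 - <<'E'
from workcell import ctrl
import cv2,numpy as np
s=ctrl.sense();print(s['t'],s['eef_pos'],s['eef_rot'],s['gripper_width'],ctrl.finger_overhang)
for n in("scene","top"):
    p,d=ctrl.camera(n);cv2.imwrite(f'pics/{n}0.png',p[:,:,::-1]);np.savez(f'{n}0.npz',p=p,d=d)
    c=ctrl.get_calibration(n);print(n,c)
E
```

```text
pics
0.0 [ 290.36486168 -609.05733327  403.74042921] [[ 9.02652898e-01  4.30368405e-01 -8.84251424e-04]
 [ 4.30369295e-01 -9.02651563e-01  1.55746126e-03]
 [-1.27888813e-04 -1.78640158e-03 -9.99998396e-01]] 85.05621967018043 173.4
scene {'fx': 444.37087936182115, 'fy': 444.37087936182115, 'cx': 312.1807969468473, 'cy': 200.16084876799286, 'extrinsics': array([[-6.42644201e-01,  7.66057287e-01, -1.28321632e-02,
         2.57864117e+02],
       [ 4.26650647e-01,  3.43904719e-01, -8.36479987e-01,
        -1.35367245e+02],
       [-6.36378548e-01, -5.43033863e-01, -5.47847211e-01,
         1.62965108e+03],
       [ 0.00000000e+00,  0.00000000e+00,  0.00000000e+00,
         1.00000000e+00]])}
top {'fx': 478.3379551617365, 'fy': 478.3379551617365, 'cx': 327.1064788218918, 'cy': 211.46438964639285, 'extrinsics': array([[ 2.43447621e-02, -9.99683428e-01,  6.35428576e-03,
         8.40901609e+01],
       [-9.94679593e-01, -2.48583636e-02, -9.99728426e-02,
         5.45701098e+02],
       [ 1.00099151e-01, -3.88666330e-03, -9.94969876e-01,
         1.63227002e+03],
       [ 0.00000000e+00,  0.00000000e+00,  0.00000000e+00,
         1.00000000e+00]])}
```

View pics/scene0.png

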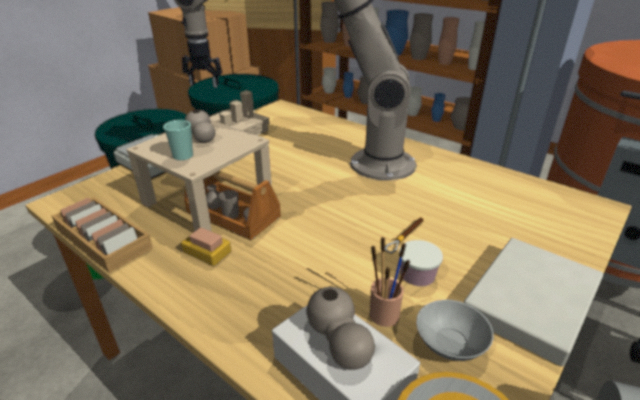

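View pics/top0.png

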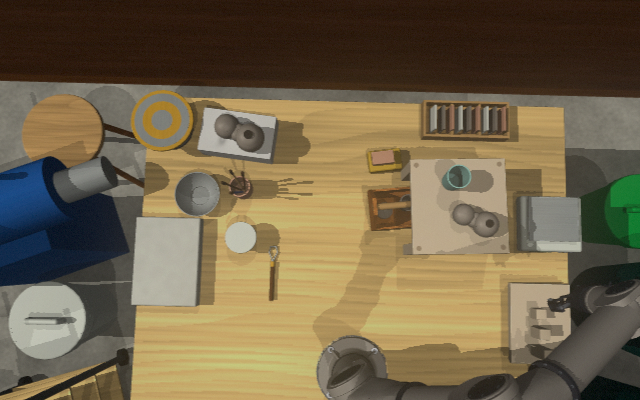

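The top view shows the shelf at about (411–507, 158–254), with the carrier sticking out to its left at (368–411, 188–230). The sponge is at (384, 159). Next I'll measure these.

```bash
cat > h.py <<'E'
import numpy as np
def ray(c,u,v):
    E=c['extrinsics'];R=E[:3,:3];t=E[:3,3];o=-R.T@t
    d=R.T@np.array([(u-c['cx'])/c['fx'],(v-c['cy'])/c['fy'],1.0]);return o,d
def onz(c,u,v,z):
    o,d=ray(c,u,v);return o+d*(z-o[2])/d[2]
def cloud(c,dep):
    v,u=np.mgrid[0:400,0:640];X=np.stack([(u-c['cx'])/c['fx']*dep,(v-c['cy'])/c['fy']*dep,dep],-1)
    E=c['extrinsics'];return (X-E[:3,3])@E[:3,:3]
E
python3 - <<'E'
import cv2,numpy as np
from h import *
from workcell import ctrl
for n in("top","scene"):
    z=np.load(n+'0.npz');c=ctrl.get_calibration(n)
    W=cloud(c,z['d']);np.save(n+'W.npy',W)
    b=dict(top=(340,130,530,270),scene=(100,80,300,270))[n]
    cr=z['p'][b[1]:b[3],b[0]:b[2],::-1];f=4 if n=='top' else 4
    cv2.imwrite(f'pics/{n}zoom.png',cv2.resize(cr,None,fx=f,fy=f if n=='top' else 3,interpolation=cv2.INTER_CUBIC))
W=np.load('topW.npy');d=np.load('top0.npz')['d']
m=((abs(W[:,:,2]-196)<8)&(d>0)).astype(np.uint8)
n,l,s,_=cv2.connectedComponentsWithStats(m)
i=1+np.argmax(s[1:,4]);P=W[l==i];print(s[i],np.median(P,0))
r=cv2.minAreaRect(P[:,:2].astype(np.float32));print(r)
for x in range(366,416,3): print(x,[ (np.round(W[y,x]).astype(int)).tolist() for y in (193,200,207,214,226)])
E
```

```text
[ 410  158  100   97 7442] [ 559.29695347 -294.94954253  195.00658953]
((556.1550903320312, -314.45648193359375), (300.8009948730469, 302.0122985839844), 2.162050485610962)
366 [[617, -39, -9], [591, -39, -2], [566, -40, -3], [541, -40, -3], [498, -41, -1]]
369 [[608, -44, 56], [586, -46, 35], [564, -49, 16], [541, -51, -3], [499, -51, -3]]
372 [[602, -50, 100], [574, -47, 131], [554, -50, 111], [533, -53, 85], [495, -56, 55]]
375 [[615, -70, 5], [572, -55, 150], [550, -56, 148], [526, -55, 154], [494, -64, 75]]
378 [[616, -81, 5], [590, -80, 12], [551, -67, 139], [538, -78, 39], [498, -81, 16]]
381 [[616, -91, 4], [591, -92, 2], [551, -76, 144], [537, -87, 46], [499, -93, 2]]
384 [[615, -101, 11], [591, -102, 5], [551, -86, 140], [538, -98, 42], [499, -102, 16]]
387 [[616, -112, 7], [591, -112, 10], [551, -96, 140], [538, -108, 48], [499, -112, 21]]
390 [[616, -123, 9], [591, -123, 8], [552, -105, 139], [538, -118, 48], [500, -124, 8]]
393 [[617, -134, 3], [592, -133, 8], [551, -114, 145], [542, -134, 9], [497, -129, 47]]
396 [[617, -144, 5], [592, -144, 8], [552, -125, 140], [543, -145, 7], [498, -139, 46]]
399 [[617, -155, 7], [592, -154, 10], [553, -135, 133], [543, -156, 0], [498, -150, 45]]
402 [[619, -166, -1], [593, -165, 8], [553, -145, 134], [543, -165, 12], [498, -161, 40]]
405 [[618, -175, 9], [593, -176, 9], [553, -154, 140], [543, -175, 12], [498, -170, 44]]
408 [[377, 104, 1678], [593, -186, 9], [554, -164, 136], [543, -186, 10], [498, -180, 50]]
411 [[592, -164, 192], [570, -164, 190], [548, -165, 186], [526, -166, 183], [499, -191, 42]]
414 [[592, -173, 192], [569, -173, 195], [547, -172, 200], [526, -173, 192], [488, -173, 197]]
```

View pics/topzoom.png

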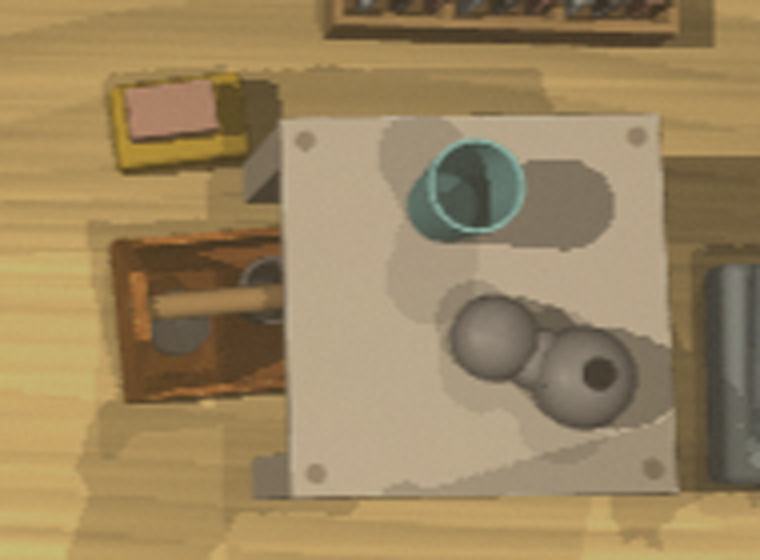

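View pics/scenezoom.png

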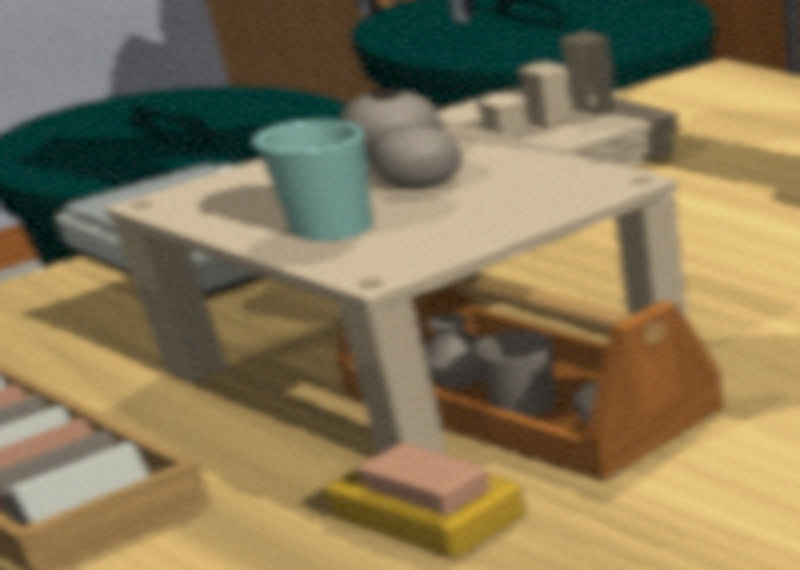

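```bash
python3 - <<'E'
import cv2,numpy as np
from h import *
from workcell import ctrl
c=ctrl.get_calibration('top');W=np.load('topW.npy');p=np.load('top0.npz')['p'].astype(int)
pts=[]
for u in range(380,410):
    v=np.arange(198,212); m=abs(W[v,u,2]-141)<18
    if m.sum()>2:
        vm=v[m].mean(); pts.append(onz(c,u,vm,138)[:2])
pts=np.array(pts);f=np.polyfit(pts[:,1],pts[:,0],1);print('handle x=',f,'yaw',np.degrees(np.arctan(-f[0])),pts[0],pts[-1])
# end board outer face near top (z150): bright edge
for a in[(373,203,150),(376,203,150),(374,200,150),(377,214,150)]: print(a,onz(c,*a))
# shelf corners at z=196
for a in[(410.75,160),(412.5,254),(504.5,158.7),(509,253)]: print('shelf',onz(c,*a,196))
# sponge
hs=cv2.cvtColor(np.load('top0.npz')['p'],cv2.COLOR_RGB2HSV)
W2=W[:,:,2];m=((W2>22)&(W2<80)).astype(np.uint8);m[:, :360]=0;m[:,402:]=0;m[:145]=0;m[174:]=0
P=W[m>0];print('sponge',P.min(0),P.max(0),cv2.minAreaRect(P[:,:2].astype(np.float32)))
for n,b in dict(cup=(440,160,475,192),sc=(448,200,500,240)).items():
    Q=W[b[1]:b[3],b[0]:b[2]].reshape(-1,3);Q=Q[Q[:,2]>215];print(n,Q.min(0),Q.max(0))
S=np.load('sceneW.npy')
# end board and handle in scene view: points z 100-155, near
m=(S[:,:,2]>100)&(S[:,:,2]<156)&(S[:,:,1]>-75)&(S[:,:,1]<-20)&(abs(S[:,:,0]-550)<80)
Q=S[m];print(len(Q),Q.min(0),Q.max(0),np.median(Q,0),np.percentile(Q[:,1],[10,50,90]))
E
```

```text
handle x= [-1.08632872e-01  5.45678433e+02] yaw 6.199892853398424 [554.38519266 -73.03715956] [ 563.27373691 -167.08162143]
(373, 203, 150) [562.15574962 -48.99069127 150.        ]
(376, 203, 150) [562.39823285 -58.64938521 150.        ]
(374, 200, 150) [571.96348322 -52.0687234  150.        ]
(377, 214, 150) [526.91664496 -62.36393292 150.        ]
shelf [ 696.0190982  -161.38622377  196.        ]
shelf [ 401.00253899 -168.81933447  196.        ]
shelf [ 707.79744025 -457.52456246  196.        ]
shelf [ 411.38584575 -467.68063652  196.        ]
sponge [ 684.87062565 -157.63597185   23.76642175] [772.42578076 -39.82664872  74.59609541] ((729.2035522460938, -100.29114532470703), (75.60511016845703, 117.15511322021484), 8.978891372680664)
cup [ 377.36174782 -322.44695866  215.01138103] [ 667.7860925   103.97286057 1678.08046004]
sc [ 377.36174782 -421.61285282  216.39995098] [ 556.96763837  103.97286057 1678.08046004]
400 [506.97171081 -74.52682513 100.08678915] [604.43643046 -39.45971555 152.4248799 ] [561.88892535 -48.12385099 126.20182603] [-53.08914847 -48.12385099 -43.50534394]
```

The carrier is yawed about +5–6° in the world, against about 2° for the stand, so I'll draw it along its own axis. The handle is at about (555, −90), with the shelf edge at y≈−165. I'll go there over the top of the shelf and look with the wrist camera.

Request:
arm_command:
  offset:
    - [0,0,-1.2]
    - [0,0,-2.4]
    - [0,0,-3.4]
    - [0.8,-0.6,-3.4]
    - [1.9,-1.4,-3.4]
    - [3,-2.3,-3.4]
    - [4.1,-3.1,-3.4]
    - [5.2,-4,-3.4]
    - [6.3,-4.8,-3.4]
    - [7.4,-5.7,-3.4]
    - [8.5,-6.5,-3.4]
    - [9.6,-7.4,-3.4]
    - [10.7,-8.2,-3.4]
    - [11.8,-9,-3.4]
    - [12.9,-9.9,-3.4]
    - [13.9,-10.7,-3.4]
    - [14.7,-11.3,-3.4]
    - [15.2,-11.7,-3]
    - [15.4,-11.8,-2.6]
    - [15.4,-11.8,-2.4]
  turn: [0,0,0,-0.6,-1.5,-2.5,-3.5,-4.5,-5.5,-6.5,-7.5,-8.5,-9.5,-10.5,-11.5,-12.5,-13.3,-13.8,-14,-14]
  jaw: [0,0,0,0,0,0,0,0,0,0,0,0,0,0,0,0,0,0,0,0]

```text
t: 2.1
eef_pos: [554.8, -91.3, 474.2]
eef_rot: [[-0.095, 0.995, -0.003], [0.995, 0.095, 0.0], [0.0, -0.003, -1.0]]
contact_force: [-0.2, 0.2, 0.2]
gripper_width: 85.4
```

```bash
python3 - <<'E'
from workcell import ctrl
import cv2,numpy as np
from h import *
s=ctrl.sense();print(s['t'],s['eef_pos'],s['eef_rot'],s['contact_force'])
c=ctrl.get_calibration('wrist');p,d=ctrl.camera('wrist');cv2.imwrite('pics/w1.png',p[:,:,::-1]);np.savez('w1.npz',p=p,d=d,W=cloud(c,d));print(c)
E
```

```text
2.1 [554.83970831 -91.33821746 474.2172767 ] [[-9.54402428e-02  9.95429599e-01 -3.32754070e-03]
 [ 9.95435051e-01  9.54412729e-02  1.51810114e-04]
 [ 4.68701001e-04 -3.29786185e-03 -9.99994452e-01]] [-0.21529077  0.16359899  0.24243402]
{'fx': 276.50282763726295, 'fy': 276.50282763726295, 'cx': 319.9802964305559, 'cy': 207.42459366090418, 'extrinsics': array([[ 9.95431697e-01,  9.54182595e-02, -3.33061462e-03,
        -5.41612115e+02],
       [ 9.24819057e-02, -9.54956630e-01,  2.81966189e-01,
        -1.94393622e+02],
       [ 2.37241305e-02, -2.80986103e-01, -9.59418561e-01,
         4.06835605e+02],
       [ 0.00000000e+00,  0.00000000e+00,  0.00000000e+00,
         1.00000000e+00]])}
```

View pics/w1.png

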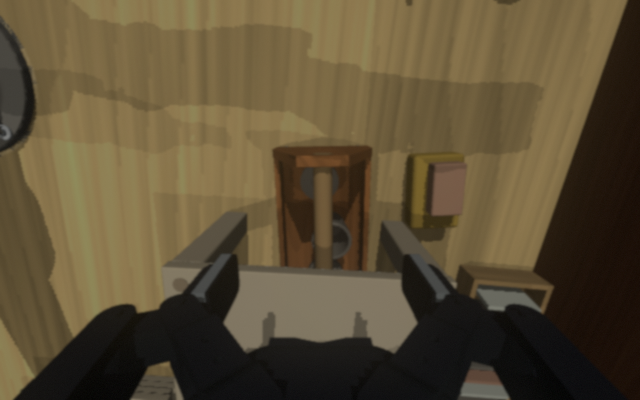

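The wrist view shows the handle running nearly straight up the image at u≈322 (rows 170–268). The end board is at row ~155 and the shelf edge at row ~268.

```bash
python3 - <<'E'
from workcell import ctrl
import numpy as np
from h import *
c=ctrl.get_calibration('wrist');z=np.load('w1.npz');W=z['W'];p=z['p'].astype(int)
L=[]
for v in range(176,264,8):
    u=np.arange(295,352);m=(abs(W[v,u,2]-138)<14)
    uu=u[m]; P=onz(c,uu.mean(),v,141); L.append(P[:2]); print(v,uu.min(),uu.max(),len(uu),P.round(1),W[v,322].round(1))
L=np.array(L);f=np.polyfit(L[:,1],L[:,0],1);print(f,np.degrees(np.arctan(-f[0])),'x at -90',np.polyval(f,-90),np.polyval(f,-165))
for v in range(144,176,2): print(v,W[v,310].round(),W[v,322].round(),W[v,345].round())
for v in range(258,280,3): print('sh',v,W[v,300].round(),W[v,322].round(),W[v,345].round())
E
```

```text
176 313 331 19 [552.9 -73.1 141. ] [553.7 -71.8 142.3]
184 313 331 19 [553.7 -82.  141. ] [554.5 -80.5 143.3]
192 313 331 19 [554.6 -91.1 141. ] [555.4 -89.6 142.7]
200 313 331 19 [ 555.5 -100.3  141. ] [556.3 -98.3 144.7]
208 313 331 19 [ 556.4 -109.7  141. ] [ 557.2 -108.1  142.8]
216 314 331 18 [ 557.9 -119.2  141. ] [ 558.1 -117.4  143.4]
224 314 331 18 [ 558.8 -128.9  141. ] [ 559.1 -127.3  142.7]
232 314 331 18 [ 559.8 -138.8  141. ] [ 560.1 -137.   143.1]
240 314 331 18 [ 560.7 -148.8  141. ] [ 561.1 -147.3  142.3]
248 314 331 18 [ 561.7 -159.   141. ] [ 562.  -157.1  143.2]
256 314 331 18 [ 562.7 -169.4  141. ] [ 563.1 -167.9  142.3]
[-1.04230609e-01  5.45198776e+02] 5.950487346312149 x at -90 554.5795308990132 562.3968265959263
144 [533. -48.   1.] [552. -46.  -1.] [587. -43.   1.]
146 [533. -51.   5.] [552. -49.   9.] [586. -45.  18.]
148 [535. -50.  48.] [552. -49.  50.] [583. -45.  55.]
150 [536. -50.  81.] [552. -49.  83.] [581. -46.  86.]
152 [537. -50. 109.] [552. -49. 112.] [578. -46. 116.]
154 [538. -50. 133.] [551. -48. 142.] [576. -46. 140.]
156 [539. -51. 150.] [5
[... 362 characters left out ...]
170 [538. -82.  44.] [553. -65. 143.] [592. -82.   9.]
172 [538. -84.  48.] [553. -67. 142.] [592. -85.   8.]
174 [538. -87.  47.] [553. -69. 143.] [592. -88.   9.]
sh 258 [ 532. -241.    9.] [ 563. -171.  141.] [ 610. -233.   10.]
sh 261 [ 533. -246.   10.] [ 564. -174.  143.] [ 611. -239.    9.]
sh 264 [ 533. -253.    9.] [ 564. -178.  143.] [ 611. -245.    9.]
sh 267 [ 534. -258.    9.] [ 564. -182.  143.] [ 612. -251.    9.]
sh 270 [ 540. -164.  187.] [ 562. -163.  184.] [ 587. -162.  182.]
sh 273 [ 540. -164.  193.] [ 563. -164.  189.] [ 586. -163.  187.]
sh 276 [ 540. -167.  194.] [ 562. -163.  196.] [ 586. -162.  194.]
sh 279 [ 541. -169.  195.] [ 563. -167.  196.] [ 586. -164.  196.]
```

Request:
arm_command:
  offset:
    - [0,0,0.6]
    - [0,0,1.6]
    - [0,0,2.7]
    - [0,0,3.7]
    - [0,0,4.6]
    - [0,0,5.3]
    - [0,0,5.8]
    - [0,0,6.1]
    - [0,0,6.2]
    - [0,0,6.2]
    - [0,0,6.2]
  turn: [-0.1,-0.1,-0.1,-0.1,-0.1,-0.1,-0.1,-0.1,-0.1,-0.1,-0.1]
  jaw: [0,0,0,0,0,0,0,0,0,0,0]
  squeeze: 50

```text
t: 3.25
eef_pos: [555.6, -91.1, 291.7]
eef_rot: [[-0.104, 0.995, 0.002], [0.995, 0.104, -0.0], [-0.0, 0.002, -1.0]]
contact_force: [-0.1, 0.1, -0.6]
gripper_width: 85.5
```

Request:
arm_command:
  offset:
    - [0,0,0.1]
    - [0,0,0.1]
    - [0,0,0.1]
    - [0,0,0.1]
    - [0,0,0.1]
    - [0,0,0.1]
    - [0,0,0.1]
    - [0,0,0.1]
    - [0,0,0.1]
    - [0,0,0.1]
  turn: [0,0,0,0,0,0,0,0,0,0]
  jaw: [0.1,0.25,0.4,0.5,0.6,0.7,0.8,0.9,1,1]
  squeeze: 50

```text
t: 4.25
eef_pos: [555.4, -90.9, 288.0]
eef_rot: [[-0.104, 0.995, 0.001], [0.995, 0.104, -0.0], [-0.0, 0.001, -1.0]]
contact_force: [0.1, -0.3, 4.8]
gripper_width: 20.8
```

Request:
arm_command:
  offset:
    - [0.05,0,0.08]
    - [0.15,0,0.08]
    - [0.3,0,0.08]
    - [0.5,0,0.08]
    - [0.75,0,0.08]
    - [1,0,0.08]
    - [1.25,0,0.08]
    - [1.5,0,0.08]
    - [1.75,0,0.08]
    - [2,0,0.08]
    - [2.2,0,0.08]
    - [2.35,0,0.08]
    - [2.45,0,0.08]
    - [2.5,0,0.08]
    - [2.5,0,0.08]
  turn: [0,0,0,0,0,0,0,0,0,0,0,0,0,0,0]
  jaw: [1,1,1,1,1,1,1,1,1,1,1,1,1,1,1]

```text
t: 5.75
eef_pos: [549.3, -19.1, 287.9]
eef_rot: [[-0.101, 0.995, 0.006], [0.995, 0.101, -0.004], [-0.005, 0.005, -1.0]]
contact_force: [0.1, -8.9, 17.5]
gripper_width: 20.4
```

```bash
python3 - <<'E'
from workcell import ctrl
import cv2,numpy as np
s=ctrl.sense();print(s['t'],s['eef_pos'],s['contact_force'],s['moment'])
p,d=ctrl.camera('top');cv2.imwrite('pics/t2.png',cv2.resize(p[130:280,300:500,::-1],None,fx=4,fy=4))
E
```

```text
5.75 [549.32364639 -19.13227455 287.93859174] [ 0.1117438  -8.92291786 17.45384973] [-1.73850674 -0.0303814   0.07901173]
```

View pics/t2.png

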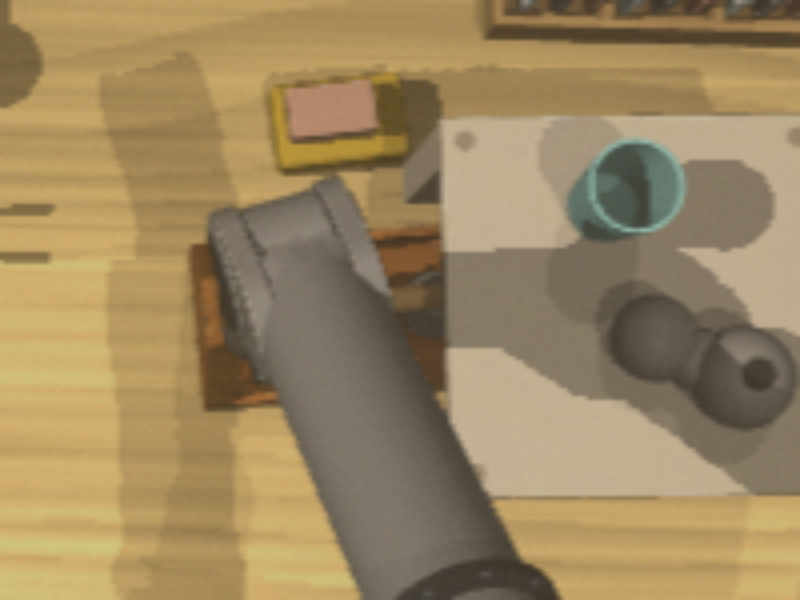

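My extra 0.08 z rows pushed the carrier down (17 N). I'll ease that off while continuing the draw.

Request:
arm_command:
  offset:
    - [0,0,-0.04]
    - [0,0,-0.08]
    - [0,0,-0.11]
    - [0.05,0,-0.11]
    - [0.15,0,-0.11]
    - [0.3,0,-0.11]
    - [0.5,0,-0.11]
    - [0.75,0,-0.11]
    - [1,0,-0.11]
    - [1.25,0,-0.11]
    - [1.5,0,-0.11]
    - [1.7,0,-0.11]
    - [1.85,0,-0.11]
    - [1.95,0,-0.11]
    - [2,0,-0.11]
  turn: [0,0,0,0,0,0,0,0,0,0,0,0,0,0,0]
  jaw: [1,1,1,1,1,1,1,1,1,1,1,1,1,1,1]

```text
t: 7.3
eef_pos: [541.1, 43.5, 288.6]
eef_rot: [[-0.104, 0.995, -0.0], [0.995, 0.104, -0.0], [-0.0, -0.0, -1.0]]
contact_force: [0.1, -1.1, -4.9]
gripper_width: 20.6
```

Request:
arm_command:
  offset:
    - [0,0,0.02]
    - [0,0,0.04]
    - [0.05,0,0.04]
    - [0.15,0,0.04]
    - [0.3,0,0.04]
    - [0.5,0,0.04]
    - [0.75,0,0.04]
    - [1,0,0.04]
    - [1.25,0,0.04]
    - [1.5,0,0.04]
    - [1.75,0,0.04]
    - [2,0,0.04]
    - [2.25,0,0.04]
    - [2.5,0,0.04]
    - [2.75,0,0.04]
    - [2.95,0,0.04]
    - [3.1,0,0.04]
    - [3.2,0,0.04]
    - [3.25,0,0.04]
    - [3.25,0,0.04]
  turn: [0,0,0,0,0,0,0,0,0,0,0,0,0,0,0,0,0,0,0,0]
  jaw: [1,1,1,1,1,1,1,1,1,1,1,1,1,1,1,1,1,1,1,1]

```text
t: 9.3
eef_pos: [531.4, 140.6, 288.0]
eef_rot: [[-0.104, 0.995, 0.002], [0.995, 0.104, 0.0], [-0.0, 0.002, -1.0]]
contact_force: [0.3, -3.8, 6.3]
gripper_width: 20.7
```

```bash
python3 - <<'E'
from workcell import ctrl
import cv2,numpy as np
s=ctrl.sense();print(s['t'],s['eef_pos'],s['contact_force'],s['moment'],s['q'])
p,d=ctrl.camera('top');cv2.imwrite('pics/t3.png',cv2.resize(p[130:280,300:500,::-1],None,fx=4,fy=4))
p,d=ctrl.camera('scene');cv2.imwrite('pics/s3.png',cv2.resize(p[80:280,100:340,::-1],None,fx=3,fy=3))
E
```

```text
9.3 [531.38687375 140.59360875 288.01659422] [ 0.29503531 -3.80898356  6.31905907] [-0.84978145 -0.01484588  0.0380564 ] [-0.00397896  0.45674639 -0.46351472  1.93581796  0.27676355  0.80953084
 -0.51432913]
```

View pics/t3.png

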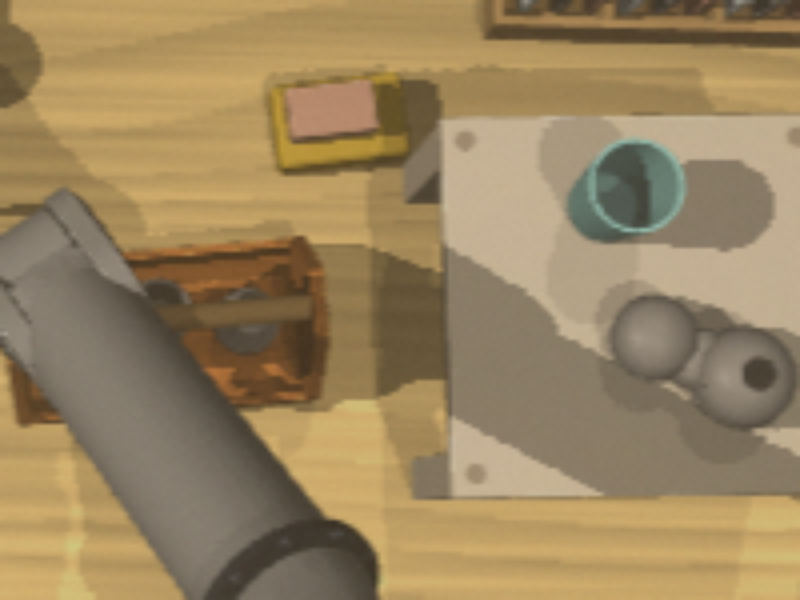

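View pics/s3.png

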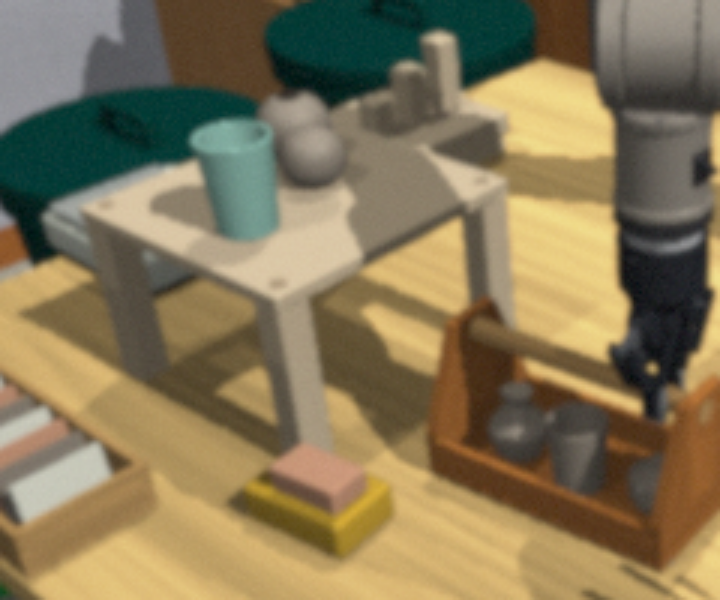

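The carrier is right out: its tail is at zoom (325, 320) in the top view and the shelf edge is at 443. The pots are standing in the order vase (tail), tumbler, lidded pot (front). Next I'll work out the loaded balance point.

```bash
python3 - <<'E'
import numpy as np
from workcell import ctrl
from h import *
c=ctrl.get_calibration('top');s=ctrl.get_calibration('scene')
print('vase',onz(c,300+248/4,130+318/4,70),'tumbler rim',onz(c,300+166/4,130+300/4,81))
print('tail top',onz(c,300+308/4,130+300/4,150),onz(c,300+322/4,130+300/4,150))
f=lambda u,v,z:onz(s,100+u/3,80+v/3,z)
print('scene vase mouth',f(517,390,79),'tumbler rim',f(578,412,81),'pot',f(652,485,40))
print('tail board top',f(483,305,150))
E
```

```text
vase [548.76577836 -20.11386883  70.        ] tumbler rim [561.07406625  49.90467061  81.        ]
tail top [556.00092173 -61.95925822 150.        ] [556.28342857 -73.2242763  150.        ]
scene vase mouth [551.57784205 -18.34319835  79.        ] tumbler rim [544.06274418  51.74075532  81.        ] pot [543.94402853 138.33019595  40.        ]
tail board top [542.84522303 -64.71312922 150.        ]
```

Request:
arm_command:
  offset:
    - [0,0,-0.03]
    - [0,0,-0.03]
    - [0,0,-0.03]
    - [0,0,-0.03]
    - [0,0,-0.03]
    - [0,0,-0.03]
    - [-0.3,0,-0.03]
    - [-0.8,0,-0.03]
    - [-1.4,0,-0.03]
    - [-2,0,-0.03]
    - [-2.6,0,-0.03]
    - [-3,0,-0.03]
    - [-3.2,0,-0.03]
    - [-3.27,0,-0.03]
    - [-3.27,0,-0.03]
  turn: [0,0,0,0,0,0,0,0,0,0,0,0,0,0,0]
  jaw: [0.9,0.7,0.5,0.4,0.3,0.3,0.3,0.3,0.3,0.3,0.3,0.3,0.3,0.3,0.3]

```text
t: 10.9
eef_pos: [541.2, 42.8, 288.3]
eef_rot: [[-0.104, 0.995, 0.0], [0.995, 0.104, 0.0], [0.0, 0.0, -1.0]]
contact_force: [0.1, 0.2, 0.6]
gripper_width: 60.1
```

```bash
python3 - <<'E'
from workcell import ctrl
import cv2,numpy as np
s=ctrl.sense();print(s['t'],s['eef_pos'],s['contact_force'],s['moment'])
p,d=ctrl.camera('wrist');cv2.imwrite('pics/w4.png',p[:,:,::-1])
p,d=ctrl.camera('scene');cv2.imwrite('pics/s4.png',cv2.resize(p[80:280,140:380,::-1],None,fx=3,fy=3))
E
```

```text
10.9 [541.15470582  42.80077781 288.34134802] [0.14456713 0.16988689 0.64876046] [ 0.01503586 -0.00218028 -0.04716182]
```

View pics/w4.png

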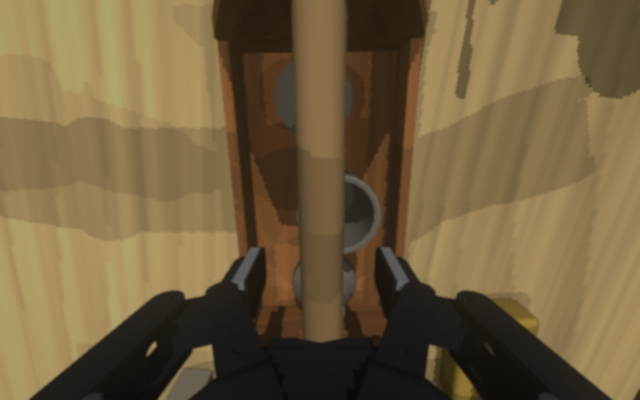

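View pics/s4.png

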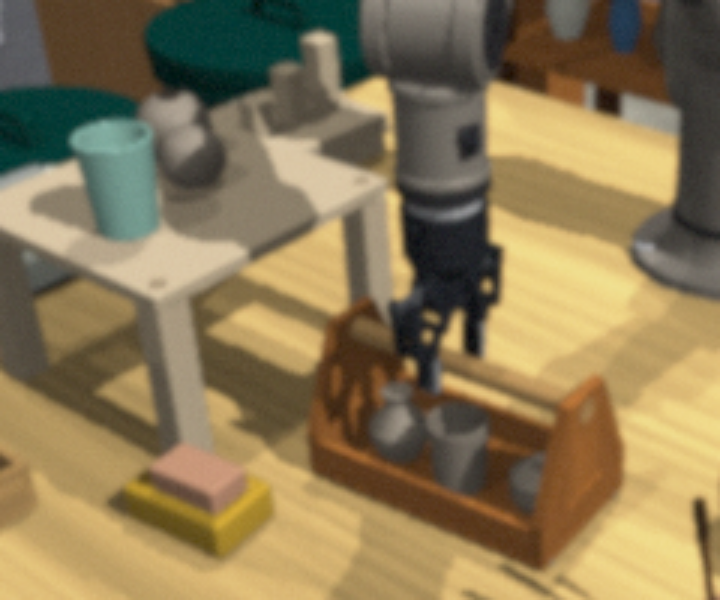

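The fingers straddle the handle, which is centred at u≈320. The pots are standing at (313, 95), (343, 213) and (325, 278). I'll check the balance point with this view.

```bash
python3 - <<'E'
import numpy as np
from workcell import ctrl
from h import *
c=ctrl.get_calibration('wrist')
pot=onz(c,313,95,48);tum=onz(c,342,213,81);vase=onz(c,325,278,50)
fe=onz(c,320,40,45)
print(pot,tum,vase)
C=np.array([563.5-.104*231.6+.1,-178.5+231.6]);print('centre',C)
ax=np.array([-.104,.9946])
r=[(p[:2]-C)@ax for p in(pot,tum,vase)];l=[(p[:2]-C)@[.9946,.104] for p in(pot,tum,vase)]
print(r,l,'COM along',np.dot(r,[100,120,220])/820,'lateral',np.dot(l,[100,120,220])/820)
print('grip along',(ctrl.sense()['eef_pos'][:2]-C)@ax)
E
```

```text
[526.02822462 135.58281448  48.        ] [553.67514233  61.2335254   81.        ] [550.35350632  -6.91828596  50.        ]
centre [539.5136  53.1   ]
[np.float64(83.43988632035061), np.float64(6.616803959336056), np.float64(-60.82153747209481)] [np.float64(-4.834341647841713), np.float64(14.930956644639108), np.float64(4.5394690829818245)] COM along -5.17406480086033 lateral 2.8133705254006376
grip along -9.684626070660018
```

Request:
arm_command:
  offset:
    - [0.07,0,0]
    - [0.07,0,0]
    - [0.07,0,0]
    - [0.07,0,0]
    - [0.07,0,0]
    - [0.07,0,0]
    - [0.07,0,0]
    - [0.07,0,0]
    - [0.07,0,-0.02]
    - [0.07,0,-0.05]
    - [0.07,0,-0.08]
    - [0.07,0,-0.12]
    - [0.07,0,-0.16]
    - [0.07,0,-0.2]
    - [0.07,0,-0.23]
    - [0.07,0,-0.25]
    - [0.07,0,-0.25]
    - [0.07,0,-0.25]
  turn: [0,0,0,0,0,0,0,0,0,0,0,0,0,0,0,0,0,0]
  jaw: [0.4,0.5,0.6,0.7,0.8,0.9,1,1,1,1,1,1,1,1,1,1,1,1]
  squeeze: 100

```text
t: 12.8
eef_pos: [541.0, 44.8, 295.8]
eef_rot: [[-0.104, 0.995, 0.0], [0.995, 0.104, -0.0], [-0.0, 0.0, -1.0]]
contact_force: [1.1, 0.0, -7.7]
gripper_width: 19.1
```

```bash
python3 - <<'E'
from workcell import ctrl
import cv2,numpy as np
s=ctrl.sense();print(s['t'],s['eef_pos'],s['contact_force'],s['moment'])
p,d=ctrl.camera('wrist');cv2.imwrite('pics/w5.png',p[:,:,::-1])
p,d=ctrl.camera('scene');cv2.imwrite('pics/s5.png',cv2.resize(p[80:280,140:380,::-1],None,fx=3,fy=3))
E
```

```text
12.8 [540.96751643  44.77300422 295.84043744] [ 1.11166659e+00  3.39062917e-03 -7.74880113e+00] [0.04308415 0.03559314 0.04727223]
```

View pics/s5.png

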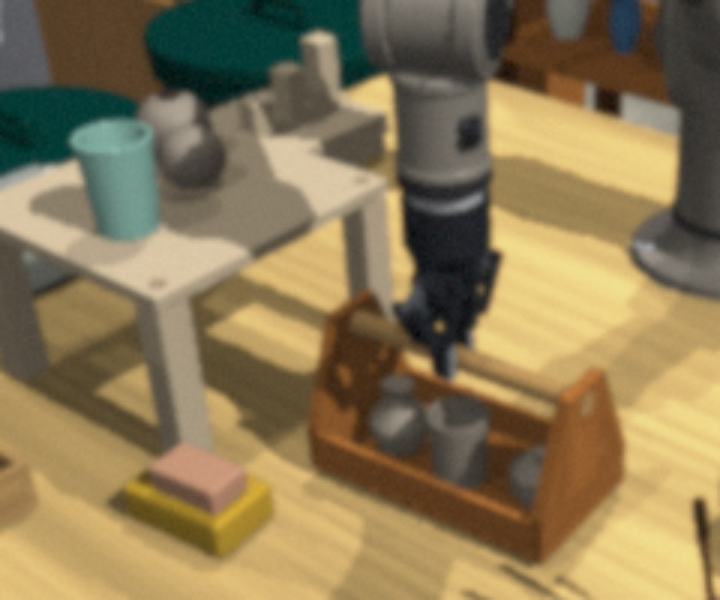

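The carrier's weight is fully taken (−7.7 N) with a negligible moment of 0.04 Nm, so it is balanced. Lifting smoothly.

Request:
arm_command:
  offset:
    - [0,0,-0.04]
    - [0,0,-0.12]
    - [0,0,-0.24]
    - [0,0,-0.4]
    - [0,0,-0.6]
    - [0,0,-0.8]
    - [0,0,-1]
    - [0,0,-1.2]
    - [0,0,-1.4]
    - [0,0,-1.6]
    - [0,0,-1.8]
    - [0,0,-2]
    - [0,0,-2.2]
    - [0,0,-2.4]
    - [0,0,-2.6]
    - [0,0,-2.8]
    - [0,0,-3]
    - [0,0,-3.2]
    - [0,0,-3.4]
    - [0,0,-3.6]
  turn: [0,0,0,0,0,0,0,0,0,0,0,0,0,0,0,0,0,0,0,0]
  jaw: [1,1,1,1,1,1,1,1,1,1,1,1,1,1,1,1,1,1,1,1]

```text
t: 14.9
eef_pos: [540.9, 44.8, 404.3]
eef_rot: [[-0.104, 0.995, -0.0], [0.995, 0.104, 0.0], [0.0, -0.0, -1.0]]
contact_force: [-0.4, -0.2, -7.5]
gripper_width: 19.1
```

Request:
arm_command:
  offset:
    - [0,0,-0.2]
    - [0,0,-0.36]
    - [0,0,-0.48]
    - [0,0,-0.56]
    - [0,0,-0.6]
    - [0,0,-0.6]
    - [0,0,-0.6]
    - [0,0,-0.6]
    - [0,0,-0.6]
    - [0,0,-0.6]
  turn: [0,0,0,0,0,0,0,0,0,0]
  jaw: [1,1,1,1,1,1,1,1,1,1]

```text
t: 15.9
eef_pos: [541.0, 44.8, 421.7]
eef_rot: [[-0.104, 0.995, -0.0], [0.995, 0.104, -0.0], [-0.0, -0.0, -1.0]]
contact_force: [0.9, 0.0, -6.7]
gripper_width: 18.9
```

```bash
python3 - <<'E'
from workcell import ctrl
import cv2,numpy as np
from h import *
s=ctrl.sense();print(s['t'],s['eef_pos'],s['contact_force'],s['moment'],s['gripper_width'],np.abs(s['joint_velocities']).max())
c=ctrl.get_calibration('wrist');p,d=ctrl.camera('wrist');cv2.imwrite('pics/w6.png',p[:,:,::-1])
W=cloud(c,d)
for v in (60,100,140,180,220,260,300): print(v,W[v,320].round(1))
p,d=ctrl.camera('scene');cv2.imwrite('pics/s6.png',cv2.resize(p[60:260,140:380,::-1],None,fx=3,fy=3))
W=cloud(ctrl.get_calibration('scene'),d);np.save('s6W.npy',W)
p,d=ctrl.camera('top');cv2.imwrite('pics/t6.png',p[:,:,::-1])
E
```

```text
15.9 [540.9518566   44.76057228 421.71925091] [ 0.90745624  0.01054992 -6.68032669] [0.00273078 0.01284764 0.05600754] 18.90413047628025 0.004287516957467449
60 [530.5 140.1 275.4]
100 [532.  126.  275.9]
140 [533.6 111.  276.4]
180 [535.3  94.8 276.4]
220 [537.1  76.9 275.6]
260 [539.2  57.3 275.1]
300 [541.4  36.3 275.4]
```

View pics/s6.png

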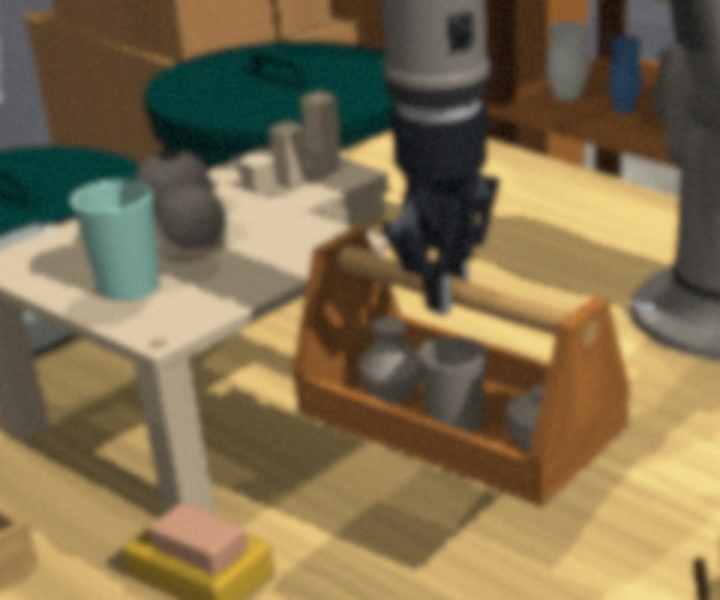

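View pics/w6.png

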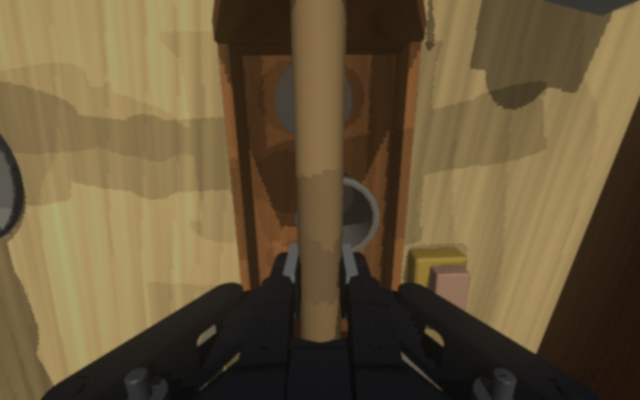

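View pics/t6.png

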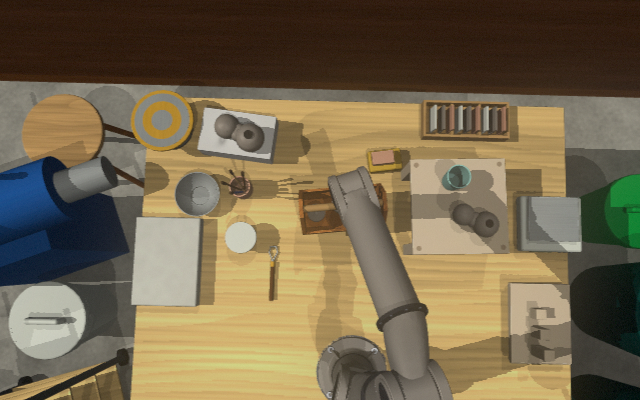

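The handle top reads 275–276 mm along its whole length, against 143 mm before, so the carrier is up about 133 mm and level. The pots are standing and nothing else has moved, so I'm handing in.

```bash
python3 - <<'E'
from workcell import ctrl
s=ctrl.sense();print(s['t'],s['eef_pos'],s['contact_force'],s['gripper_width'])
print(ctrl.hand_in())
E
```

```text
16.05 [540.95600077  44.75458073 421.79414228] [-0.40514709  0.39486441 -8.17652642] 18.9981693620416
the job is handed in; nothing more can be done
None
```

I drew the carrier straight out along its own axis by the front of its handle, about 232 mm. That left its tail about 90 mm clear of the shelf. I then re-gripped at the loaded balance point, lifted it about 133 mm and handed in at 16 s, still holding it.

**Last checks:**
- **Level:** the handle top measured 275–276 mm along its whole visible length. I judged the side-to-side tilt only by eye from the wrist picture, which looked the same as before the lift.
- **Steady:** at the end the joints were almost still, the measured weight was about 7–8 N and the moment was close to zero.
- **Pots and surroundings:** the scene view showed all three pots standing. The shelf, cup, sculpture, sponge and table items looked unmoved, though I compared their positions by eye only.

**What did not go cleanly:**
- Early in the draw I wrongly commanded a small downward shift, which pressed the carrier onto the table with up to 17 N. I corrected it.
- After that correction there was a brief upward pull of about 5 N near the front end. It may have slightly unloaded the front of the carrier.
- My two estimates of the balance point differed, at −5 and −10 mm from the handle's middle. I gripped between them, and the near-zero moment agreed with that.

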